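Fit the mixing beater to the countertop mixer

TASK

Lift the beater up off its fork rack, carry it to the mixer, turn it until its cross-shaped stem lines up with the slots of the drive in the middle of the bowl, and slide it fully home against the spring until its collar sits on the drive. The spring pushes the beater out again if you let go, so finish while still gripping the beater and pressing it home. Leave the tray, the jar and the spatula where they are.

Things in the scene. Friction and masses are not known exactly. Their poses are not given: they have to be found in the camera images.
- beater: White plastic beater, 160-260 g, hanging upright on the rack. Origin: centre of the underside of its round collar (64 across, 8 high); z up along the stem. Column 26 across above the collar to z = 75, flat grip from 74 to 116. Two steel paddles along its x reach x = +-58, between z = 20 and 60. Below the collar, the splined stem to z = -26. (mm)
- beater_grip (a point): Centre of the beater's flat-sided grip, 95 above its origin, same axes: 40 long in x, 18 thick in y, 42 high. Pinch it from above across y. (mm)
- beater_tip (a point): Lower end of the beater's steel stem, 26 below its origin, same axes. The stem is plus-shaped: two crossed bars 13 thick and 39 across, along the beater's x and y; the last 5 step down to 7 thick and 31 across. Quarter-turn symmetry: any of four yaws fits the drive. (mm)
- rack: Dark steel fork rack fixed to the counter. Origin: on the counter under the hanging place; z up. Two prongs along its x, 8 wide, gap 44, top at 100; the collar rests on them, stem in the gap. Lips 8 high at x = +-30 keep the collar in place; nothing is higher than 108. Open towards its -x; the beater also lifts straight up (stem free once raised 26, 34 over the lips). (mm)
- mixer: White mixer base, 210 x 210 x 98 high, fixed to the counter, with an open steel bowl on top (180 across outside, 172 inside, rim 163 above the counter). Origin: centre of its underside; z up. The drive stands in the middle of the bowl. (mm)
- drive_mouth (a point): Centre of the drive's top face, 135 above the counter: a bare metal square block 58 x 58 with a plus-shaped socket, two crossed slots 16 wide and 42 long, along this point's x and y; z up. It turns with the drive. The beater is home when its origin is here, collar on the block. (mm)
- drive (a joint): Angle of the drive about the vertical relative to the mixer (rad, counter-clockwise from above positive; at 0 its slots lie along the mixer's x and y). Held by friction of about 0.04 N m, otherwise free; range -1.6 to 1.6.
- ejector (a joint): Travel of the small sprung steel plunger, 14 mm across, in the middle of the socket (m, grows as it is pushed down). At 0 its top lies 12 mm below the drive's top face, so the stem meets it 14 mm before home. Pushing it takes 4 N at first, rising to 8.2 N at 14 mm, where the collar sits solidly on the drive.
- tray: Bystander: empty black meal tray, 150 x 190 x 45 high, on the counter. Origin: centre of its underside. (mm)
- jar: Bystander: closed jar, 66 across and 100 high. Origin: centre of its underside. (mm)
- spatula: Bystander: steel spatula lying flat on the counter. Origin: underside, in the middle of its length. (mm)
Things that resemble listed ones, but are neither listed nor needed, are in the scene too. Leave any blue look-alike of the beater alone.

How it is judged:
By the outcome, as a careful person would: the job done as asked, in the order asked, and still so for the second after the job is handed in, while the arm keeps its last pose, push and grip.
It also fails if it takes over 40 s, if anything falls off the work surface, if the arm or the gripper's body presses on something with over 40 N, if the wrist force passes 120 N, or if a joint passes its speed limit or range.

ROBOT

A 7-joint arm with a two-finger parallel gripper is mounted at the origin on the work surface. World frame = base frame: x ahead of the robot, y to its left, z up, the work surface at z = 0. Lengths are in m, angles in rad, forces in N, time in s.
With the tool pointing down it reaches from about 0.35 to 0.9 m from the base axis. Payload 8.1 kg.
Tool frame: the origin (TCP) lies where the fingers leave the gripper's body, on its centre line; the fingertips stand 66 mm ahead of it and the grasp point (between the pads) lies 47 mm ahead of it; z points along the fingers, y is the line along which they close (so a half turn about z gives the same grasp; the last joint's range is limited). The gripper opens to 92 mm and grips with 3 to 60 N. Pads are 19 mm wide; open, the fingers measure 130 mm over their backs; the gripper's body (75 mm by 190 mm) begins 47 mm behind the grasp point.
Start: joints at [1.237, 0.434, 0.025, 1.573, -0.012, 1.134, -0.075], TCP at [0.143, -0.608, 0.292] pointing down, gripper open.
Joint ranges: [-2.62, 2.62], [-0.44, 2.09], [-1.27, 1.32], [0.08, 2.57], [-1.32, 4.46], [0.12, 2], [-2.74, 2.74]. Speed limits (rad/s): [2.22, 2.22, 3.01, 3.01, 3.14, 3.14, 3.14].

INTERFACE

Orientations are given as a unit quaternion [x, y, z, w].
In Python, from workcell import * gives the robot as it stands. Calls block until the motion is done:
- move_ptp(position, orientation): joint-space move of the TCP to a pose.
- servo_line(position, rate=0.15, orientation=None): straight line of the TCP; orientation=None keeps the orientation; rate is the mean speed in m/s.
- set_joints(angles): joint-space move.
- set_gripper(opening, f_grip=None): finger opening in m; f_grip is the grip in N (None keeps the last); returns when the fingers have stopped.
- sleep(seconds).
- ik(position, orientation): joint angles nearest the present ones, or None.
- get_image(name): name is "side" or "top"; returns a dict with "frame" (384x512x3 uint8, red, green, blue), "K" (3x3 intrinsics, pixels), "R" (3x3) and "t" (3): a world point X has camera coordinates R X + t. Camera axes: x right, y down, z forward; pixel columns grow to the right and rows downward; lengths in m; the calibration is good to about 2 mm. A picture is of the moment at which its call begins. There is no depth.
A pose or a line that the arm cannot do raises Unreachable and nothing moves.
- job_done(): hands the job in; it is judged then, once.
Readings, each from a call of its own:
- read_t(): time.
- read_joints(): joint angles.
- read_joint_velocities(): joint speeds.
- read_joint_efforts(): joint torques, N m.
- read_eef_pos(): TCP position.
- read_tcp_rot(): TCP orientation.
- read_contact_force(): force on the tool from outside, world axes, zero at the start.
- read_ft_torque(): the same for the moment, N m.
- read_gripper_width(): finger opening in m.
- read_grip_force(): force on a finger pad.
Only numpy, scipy, OpenCV 4.12 (cv2) and the standard library are available. Lean on these libraries where they do the work, as an engineer would, in place of code of your own. Each camera call takes 0.05 s, during which the arm holds its last target. There are 200 camera calls.

## Working session

There is one attempt and no reset: what is moved stays moved. The work goes in short steps, each a Python script; the robot and the scene stay as the last script left them, time stands still between calls to the robot, and variables do not carry over. Pictures are saved under pics/ and viewed, at most 10 in all, crops included, and the job is handed in when it is done.

```bash
mkdir -p pics; ls
cat > h.py <<'E'
from workcell import *
import numpy as np, cv2
def cam(n):
    d=get_image(n); return d
def save(d,f): cv2.imwrite('pics/'+f, cv2.cvtColor(d['frame'],cv2.COLOR_RGB2BGR))
def ray(d,u,v):
    K,R,t=map(np.array,(d['K'],d['R'],d['t']))
    c=-R.T@t; r=R.T@np.linalg.inv(K)@np.array([u,v,1.]); return c,r/np.linalg.norm(r)
def plane(d,u,v,z):
    c,r=ray(d,u,v); return c+r*(z-c[2])/r[2]
def proj(d,X):
    p=np.array(d['K'])@(np.array(d['R'])@np.array(X)+np.array(d['t'])); return p[:2]/p[2]
E
python3 - <<'E'
from h import *
for n in('top','side'):
    d=cam(n); cv2.imwrite(f'pics/{n}0.png',cv2.resize(cv2.cvtColor(d['frame'],cv2.COLOR_RGB2BGR),(800,600),interpolation=cv2.INTER_CUBIC))
    save(d,f'{n}0raw.png'); np.savez(f'{n}0.npz',**{k:np.array(d[k]) for k in('frame','K','R','t')})
    print(n,ray(d,256,192),np.array(d['K'])[0])
print(read_t(),read_tcp_rot(),read_eef_pos(),read_contact_force())
E
```

```text
pics
top (array([0.31033618, 0.02287457, 1.36932703]), array([ 0.19019996, -0.01575519, -0.98161894])) [435.40369874   0.         255.90532066]
side (array([ 0.26514798, -0.74879611,  0.91433755]), array([ 0.26528641,  0.66006581, -0.70280598])) [388.47978239   0.         254.98720643]
0.1 [ 9.93352760e-01  1.15107795e-01 -1.36435179e-04 -6.85995997e-04] [ 0.14284789 -0.60809235  0.29152778] [ 0.21866652  0.89035953 -0.90199229]
```

View pics/top0.png

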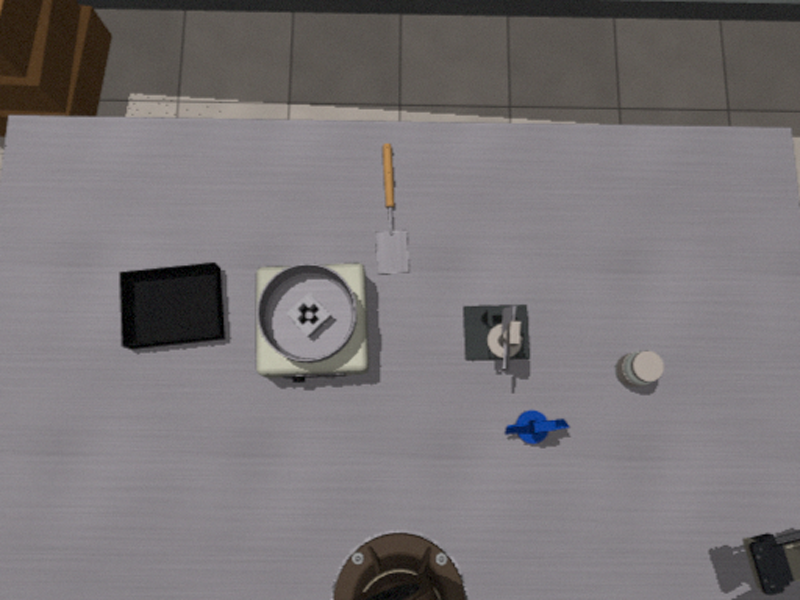

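View pics/side0.png

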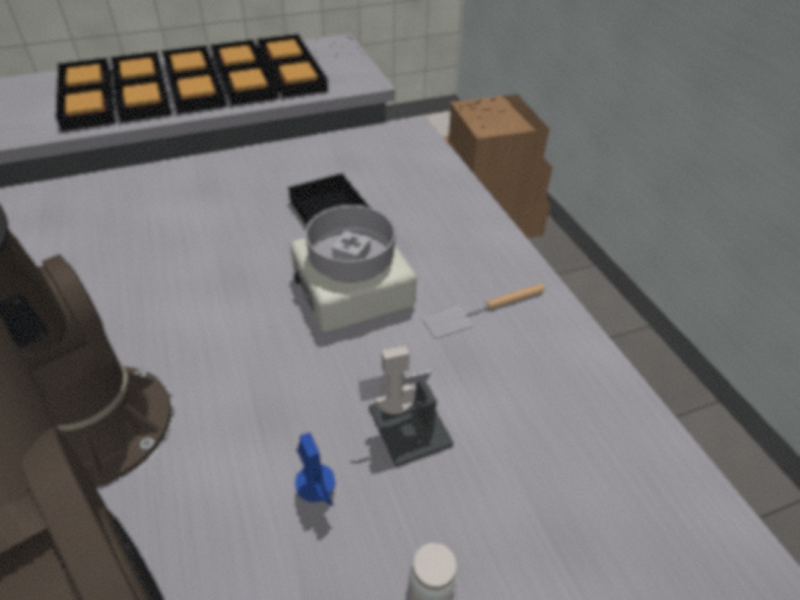

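The top view shows the mixer at about (311,318), with its drive at (309,314). The beater and rack are at about (505,335), the blue look-alike at (533,427) and the jar at (643,367). The side view shows the beater grip at (396,360) and the drive at (350,243). These are pixels in the 800x600 scaling. I'll zoom in on the beater and drive next.

Run:
```python
import cv2,numpy as np
t=cv2.imread('pics/top0raw.png');s=cv2.imread('pics/side0raw.png')
def c(i,u,v,w,h,k): return cv2.resize(i[v:v+h,u:u+w],(w*k,h*k),interpolation=cv2.INTER_CUBIC)
# each 50x37 x8 = 400x296
g=np.vstack([np.hstack([c(t,295,190,50,37,8)*1,c(t,170,182,50,37,8)]),np.hstack([c(s,228,218,50,50,8)[:400],c(s,195,130,60,50,8)[:400,:400]])])
g=cv2.resize(g[:,:],(800,g.shape[0]))
print(g.shape); cv2.imwrite('pics/z1.png',g[:600] if 0 else cv2.resize(g,(690,600)))
```

```text
(696, 800, 3)
```

View pics/z1.png

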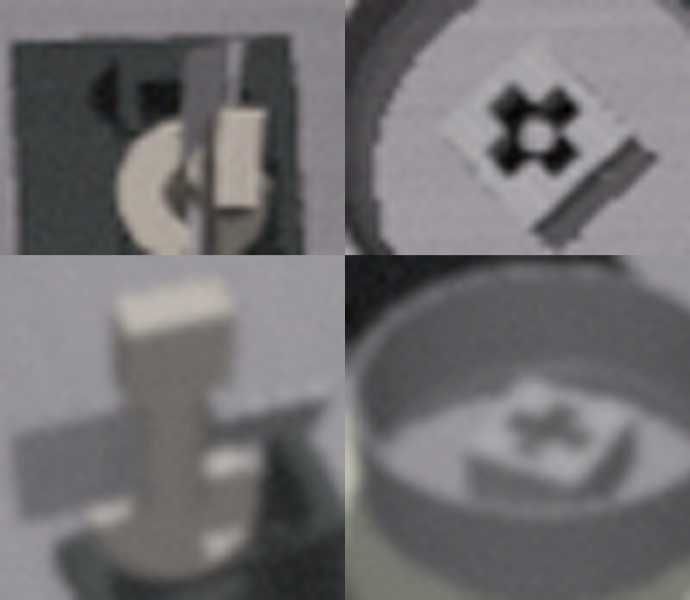

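The zoom shows the beater's bright grip top at (241,158) in the upper-left panel, with its long side close to image-vertical. The drive block sits diamond-wise with four dark slot lobes around (536,130) in the upper-right panel, so its slots lie near 45°. I'll measure both with masks.

```bash
cat > meas.py <<'E'
from h import *
def up(d,u,v,w,h,k=8):
    im=cv2.resize(d['frame'][v:v+h,u:u+w],None,fx=k,fy=k,interpolation=cv2.INTER_CUBIC)
    return im,lambda p:(np.asarray(p,float)+.5)/k-.5+[u,v]
def rect_at(d,mask,back,z,seed):
    n,l,st,ce=cv2.connectedComponentsWithStats(mask.astype(np.uint8))
    i=min([j for j in range(1,n) if st[j,4]>300],key=lambda j:np.hypot(*(ce[j]-seed)))
    cs,_=cv2.findContours((l==i).astype(np.uint8),cv2.RETR_EXTERNAL,cv2.CHAIN_APPROX_NONE)
    P=np.array([plane(d,*back(p),z)[:2] for p in cs[0][:,0]])*1000
    r=cv2.minAreaRect(P.astype(np.float32)); b=cv2.boxPoints(r)
    e=b[1]-b[0]; e2=b[2]-b[1]; L=e if np.hypot(*e)>np.hypot(*e2) else e2
    return r[0],r[1],np.degrees(np.arctan2(L[1],L[0]))%180,P
def slots(d,z=.135,u=185,v=190,w=26,h=24,th=100):
    im,back=up(d,u,v,w,h); g=im.mean(2)
    m=g<th; ys,xs=np.nonzero(m)
    P=np.array([plane(d,*back(p),z)[:2] for p in zip(xs,ys)])*1000
    return P,m
def ang4(P,c):
    q=(P-c)@[1,1j]; return np.degrees(np.angle((q**4).sum())/4)
E
python3 - <<'E'
from meas import *
d={k:v for k,v in np.load('top0.npz').items()}
im,back=up(d,295,190,50,37)
print(im[158*8//7+0,241*8//7], im[150,135*8//7-20], im[40,380])
g=im.astype(int).mean(2)
for th in (165,180,195,205):
    try: print(th,rect_at(d,(g>th)&(np.arange(400)[None]>200),back,.216,(278,182))[:3])
    except Exception as e: print(th,e)
im,back=up(d,180,185,36,30);g=im.mean(2)
print(g[100:170:10,60:200:10].astype(int))
for th in(70,90,110,130):
    n,l,st,ce=cv2.connectedComponentsWithStats((g<th).astype(np.uint8))
    print(th,[(st[j,4],back(ce[j]).round(1),(plane(d,*back(ce[j]),.135)[:2]*1000).round(1)) for j in range(1,n) if st[j,4]>100])
E
```

```text
[172 161 153] [41 46 45] [135 131 137]
165 ((480.56005859375, -192.20741271972656), (12.405603408813477, 35.54832458496094), np.float32(173.98059))
180 min() iterable argument is empty
195 min() iterable argument is empty
205 min() iterable argument is empty
[[163 169 158  98  51  36  14  16  37  55  44  21  14 106]
 [168 165 161 123  50  10   8  45  66  54  25  13  41 116]
 [170 170 166 163 109  28  34 112 148 132  74  56 123 166]
 [168 173 169 167 130  52  59 139 165 164 124  98 158 167]
 [167 167 167 136  72  42  60 135 157 160 112  26  98 156]
 [166 170 152  86  48  24  22  81 116 108  50  16  25 112]
 [149 163 163 114  34   8  13  53  83  41   8  15  55 129]]
70 [(np.int32(4734), array([196.8, 200.4]), array([522.9, 172.8])), (np.int32(1197), array([204.7, 208.6]), array([499.5, 149.5]))]
90 [(np.int32(675), array([181.1, 186.1]), array([564.4, 219.6])), (np.int32(5839), array([196.8, 200.5]), array([522.8, 172.8])), (np.int32(4539), array([206.3, 208.7]), array([499.3, 144.9]))]
110 [(np.int32(895), array([181.3, 186.3]), array([563.9, 219. ])), (np.int32(6933), array([196.8, 200.5]), array([522.8, 172.8])), (np.int32(5519), array([206.5, 208.6]), array([499.6, 144.2]))]
130 [(np.int32(1073), array([181.4, 186.4]), array([563.4, 218.5])), (np.int32(8062), array([196.8, 200.5]), array([522.8, 172.8])), (np.int32(6335), array([206.6, 208.5]), array([499.9, 143.9]))]
```

Run:
```python
from meas import *
d={k:v for k,v in np.load('top0.npz').items()}; s={k:v for k,v in np.load('side0.npz').items()}
im,back=up(d,295,190,50,37); g=im.astype(int).mean(2)
print(g[90:270:15,230:330:8].astype(int))
for th in (120,130,140,150,155,160):
    r=rect_at(d,(g>th)&(np.arange(400)[None]>230)&(np.arange(400)[None]<325)&(np.arange(296)[:,None]<256),back,.216,(278,182)); print(th,np.round(r[0],1),np.round(r[1],1),round(float(r[2]),1))
im,back=up(d,180,185,36,30);g=im.mean(2)
for th in(70,90,110,130):
    n,l,st,ce=cv2.connectedComponentsWithStats((g<th).astype(np.uint8)); j=min(range(1,n),key=lambda j:np.hypot(*(back(ce[j])-[196.8,200.5])))
    ys,xs=np.nonzero(l==j); P=np.array([plane(d,*back(p),.135)[:2] for p in zip(xs,ys)])*1000
    c=P.mean(0); q=P-c; a=ang4(P,c); R=np.radians(a); ax=np.array([[np.cos(R),np.sin(R)],[-np.sin(R),np.cos(R)]]); e=q@ax.T
    print(th,c.round(1),'ang',a.round(1),'extent',e.min(0).round(1),e.max(0).round(1))
# side checks: grip top, z=.216; drive dark plus
im,back=up(s,228,218,50,50);g=im.mean(2)
for th in(170,180,190,200):
    try:
        r=rect_at(s,(g>th)&(np.arange(400)[:,None]<120),back,.216,(200,62)); print('side',th,np.round(r[0],1),np.round(r[1],1),r[2].round(1))
    except Exception as e: print(e)
im,back=up(s,195,130,60,50);g=im.mean(2)
for th in(90,100,110,120):
    n,l,st,ce=cv2.connectedComponentsWithStats((g<th).astype(np.uint8)); 
    j=min(range(1,n),key=lambda j:np.hypot(*(back(ce[j])-[224,155])))
    print('side drive',th,st[j,4],back(ce[j]),(plane(s,*back(ce[j]),.135)*1000).round(1))
print(proj(s,[.5228,.1728,.135]))
```

```text
[[ 92  94  94  95 102 114  89  58  60  60  59  60  60]
 [ 91  92  95  90  91 108  76  43  59  59  61  61  57]
 [ 92  94  94  95 108 112  84  65  68  68  64  60  60]
 [ 93  89  89 126 165 173 174 173 171 145  87  53  61]
 [ 88  77  85 135 164 168 167 165 157 121  67  51  60]
 [ 92  78  91 147 169 169 165 164 157 114  59  51  60]
 [125  88  88 156 170 166 162 167 154 102  50  52  62]
 [128  78  82 149 166 166 164 162 155 100  39  32  54]
 [115  81  84 151 167 164 161 165 162 128  89  58  51]
 [ 75  72  88 155 170 165 164 165 157 113  71  50  52]
 [ 96  71  72  95  98  94  98 108 116 101  66  44  55]
 [125  77  59  77  79  79  87  93  97  87  52  39  55]]
120 [ 480.9 -192.4] [18.5 39.2] 177.0
130 [ 480.6 -192.1] [17.5 38.2] 175.6
140 [ 480.5 -192. ] [16.5 37.4] 175.6
150 [ 480.5 -192. ] [15.7 36.7] 175.5
155 [ 480.6 -192. ] [15.  36.6] 175.4
160 [ 480.6 -192. ] [13.9 36.1] 174.8
70 [522.9 172.8] ang -44.9 extent [-19.8 -19.8] [19.5 18.7]
90 [522.9 172.8] ang 45.0 extent [-20.6 -20.3] [19.8 20.5]
110 [522.8 172.8] ang 44.9 extent [-21.  -20.9] [20.7 21.2]
130 [522.8 172.8] ang 44.9 extent [-21.8 -21.6] [21.7 21.8]
side 170 [ 483.1 -192.1] [14.9 36. ] 176.3
side 180 [ 482.3 -192.5] [10.3 31.3] 174.9
min() iterable argument is empty
min() iterable argument is empty
side drive 90 705 [232.84210993 161.0447695 ] [540.2 135.  135. ]
side drive 100 517 [224.3231383  154.36762573] [525.1 174.9 135. ]
side drive 110 1524 [223.97424541 154.5019685 ] [523.9 174.6 135. ]
side drive 120 2418 [224.00418734 154.66444376] [523.8 173.8 135. ]
[223.81428941 154.92439691]
```

Both views agree within about 2 mm:

| Item | x, y (m) | Yaw | Size check |
|---|---|---|---|
| Grip top | (0.481, -0.192) | about -4.5° | about 39x18 mm |
| Drive | (0.523, 0.173) | 45° | slots 42 mm long |

Next I check the IK, then grasp and lift.

```bash
cat >> h.py <<'E'
def q(deg): a=np.radians(deg)/2; return [np.cos(a),np.sin(a),0,0]
B=np.array([.481,-.192]); D=np.array([.5230,.1732])
E
python3 - <<'E'
from h import *
set_gripper(.06,20)
for y in(-4.5,175.5,-184.5):
    print(y,np.round(ik([*B,.36],q(y)),2))
for y in(45,-45,135,-135): 
    r=ik([*D,.277],q(y)); print(y,None if r is None else np.round(r,2))
move_ptp([*B,.36],q(-4.5))
print(read_joints().round(2) if hasattr(read_joints(),'round') else read_joints(),read_t())
servo_line([*B,.300],.15); 
d=cam('side'); cv2.imwrite('pics/a1.png',cv2.resize(cv2.cvtColor(d['frame'][150:300,180:380],cv2.COLOR_RGB2BGR),(800,600)))
for y in(45,-45,135,-135): 
    r=ik([*D,.277],q(y)); print(y,None if r is None else np.round(r,2))
E
```

```text
-4.5 [ 0.48  0.23 -0.25  1.71  0.06  1.21 -1.43]
175.5 [ 0.85  0.3  -0.73  1.68  0.21  1.24  1.57]
-184.5 [ 0.85  0.3  -0.73  1.68  0.21  1.24  1.57]
45 [ 0.32  0.56 -1.09  1.72  0.53  1.2  -1.69]
-45 [-1.1   0.45  0.97  1.83 -0.41  1.09 -2.33]
135 [ 0.37  0.6  -1.18  1.71  0.59  1.23 -0.17]
-135 [ 0.31  0.54 -1.06  1.72  0.51  1.19  1.47]
[ 0.48  0.23 -0.25  1.71  0.06  1.21 -1.43] 2.7667
45 [ 0.01  0.39 -0.58  1.74  0.24  1.08 -1.43]
-45 [-0.72  0.34  0.4   1.8  -0.15  1.03 -2.62]
135 [ 0.17  0.45 -0.81  1.73  0.36  1.12  0.03]
-135 [ 0.31  0.54 -1.06  1.72  0.51  1.19  1.47]
```

View pics/a1.png

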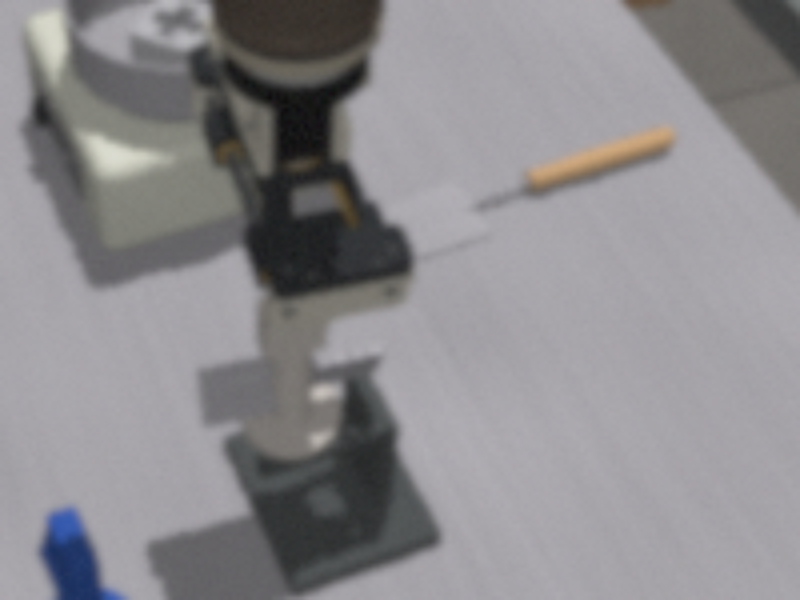

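The picture shows the near finger at (290,310) directly over the beater's grip, which it hides, and the blue beater well clear at (70,550). I'll descend, grip and lift.

Run:
```python
from h import *
f=lambda:np.round(read_contact_force(),1)
servo_line([*B,.243],.08); print(f())
set_gripper(0,40); print(read_gripper_width(),read_grip_force(),f(),np.round(read_ft_torque(),2))
p=np.array(read_eef_pos()); 
servo_line([p[0],p[1],.29],.1); print(f(),np.round(read_ft_torque(),2))
servo_line([p[0],p[1],.39],.2); sleep(.2);print(f(),np.round(read_ft_torque(),2),read_gripper_width(),read_eef_pos())
move_ptp([*D,.39],q(45)); sleep(.3); print(f(),np.round(read_ft_torque(),2),read_gripper_width(),read_eef_pos(),read_joints(),read_t())
for n in('top','side'):
    d=cam(n); save(d,n+'b.png'); np.savez(n+'b.npz',**{k:np.array(d[k]) for k in('frame','K','R','t')})
    u,v=map(int,proj(d,[*D,.25])); print(u,v)
    w=cv2.resize(cv2.cvtColor(d['frame'][v-50:v+40,u-50:u+50],cv2.COLOR_RGB2BGR),(400,360),interpolation=cv2.INTER_CUBIC)
    o=w if n=='top' else np.hstack([o,w])
cv2.imwrite('pics/b1.png',o)
```

```text
[-0.4 -1.  -0.3]
0.017665435816101634 39.991021156311035 [-0.1  0.4 -0.7] [ 0.05  0.01 -0.02]
[ 0.3  0.4 -3.3] [0.04 0.04 0.04]
[-0.6  0.1 -2.3] [ 0.04  0.01 -0.02] 0.017724153886203325 [ 0.48044788 -0.19183671  0.38844741]
[-1.1  0.5 -2.3] [-0.02 -0.02 -0.01] 0.017759002410345396 [0.52323387 0.17241637 0.39002186] [ 0.03901746  0.3118007  -0.60458679  1.56353688  0.18109818  1.32281751
 -1.37451114] 8.1083
191 192
222 124
```

View pics/b1.png

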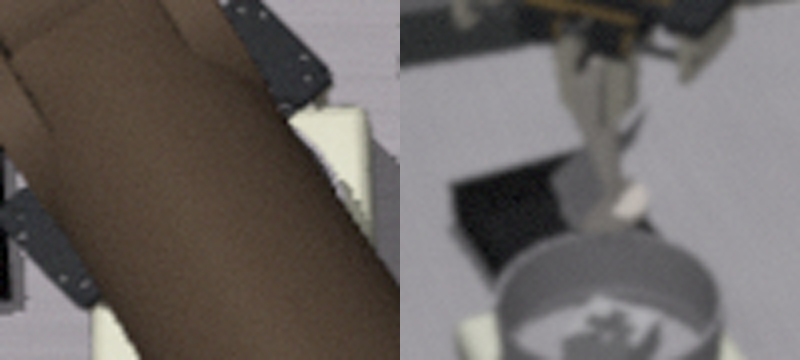

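The beater is held (17.7 mm width, about 2.3 N weight). In the side panel it hangs above the bowl at about (600,200), with the drive slots visible at (605,325). I'll go down step by step and watch the force.

Run:
```python
from h import *
f=lambda:np.array(read_contact_force())
servo_line([*D,.312],.15); sleep(.2); f0=f(); m0=np.array(read_ft_torque()); print('tare',f0.round(1),read_eef_pos().round(4) if hasattr(read_eef_pos(),'round') else read_eef_pos())
for z in np.arange(.308,.2835,-.002):
    servo_line([*D,z],.03); sleep(.05)
    df=f()-f0; print(round(z,4),df.round(1),(np.array(read_ft_torque())-m0).round(2),np.round(read_eef_pos(),4))
    if df[2]>(6 if z>.293 else 14) or np.hypot(*df[:2])>8: print('stop'); break
print(read_t(),read_gripper_width())
```

```text
tare [ 1.1 -0.2 -2. ] [0.5234 0.1735 0.3131]
0.308 [-0.9  0.1 -0.7] [-0.11 -0.03 -0.01] [0.5229 0.1732 0.3079]
0.306 [-1.   0.1 -0.1] [-0.16  0.09  0.01] [0.523  0.1732 0.3059]
0.304 [-1.1  1.3 -0.3] [-0.09  0.03 -0.02] [0.523  0.1732 0.3039]
0.302 [-1.   0.3 -0.5] [-0.13  0.02 -0.04] [0.523  0.1732 0.3019]
0.3 [-1.1 -0.2  0.4] [-0.1  -0.    0.04] [0.523  0.1732 0.2999]
0.298 [ 0.2 -0.   0.1] [-0.11  0.06 -0.04] [0.523  0.1732 0.298 ]
0.296 [-1.6 -0.7 -0.9] [-0.12  0.08  0.03] [0.5229 0.1732 0.2959]
0.294 [-1.3 -0.  -0.6] [-0.1   0.11 -0.01] [0.523  0.1732 0.2939]
0.292 [-0.3  0.1  0.7] [-0.04 -0.01 -0.01] [0.523  0.1732 0.292 ]
0.29 [-1.7  0.8  3.9] [-0.19  0.36 -0.01] [0.523  0.1732 0.2902]
0.288 [-1.9 -0.6  4. ] [-0.22  0.33  0.01] [0.523  0.1732 0.288 ]
0.286 [-2.7 -0.6  4.7] [-0.19  0.39  0.02] [0.523  0.1733 0.286 ]
0.284 [-1.6  0.1  6. ] [-0.27  0.34  0.03] [0.5231 0.1732 0.284 ]
13.0083 0.017915160294721438
```

The stem is inside the slots and pushing the spring, which it met at the expected height. I'll continue until it sits solidly.

Run:
```python
from h import *
f0=np.array([0.1,0,-2.3]); set_gripper(0,55)
for z in np.arange(.282,.272,-.0007):
    servo_line([*D,z],.02); sleep(.08)
    df=np.mean([np.array(read_contact_force()) for _ in range(1)],0)-f0; p=np.array(read_eef_pos()); print(round(z,4),df.round(1),p.round(4))
    if df[2]>20: break
sleep(.5); print((np.array(read_contact_force())-f0).round(1),read_eef_pos(),read_gripper_width(),read_grip_force(),read_t())
d=cam('side'); cv2.imwrite('pics/c1.png',cv2.resize(cv2.cvtColor(d['frame'][90:210,150:310],cv2.COLOR_RGB2BGR),(800,600),interpolation=cv2.INTER_CUBIC))
```

```text
0.282 [-1.3 -0.4  6.4] [0.5231 0.1732 0.2821]
0.2813 [-1.2  0.3  6.4] [0.523  0.1732 0.2813]
0.2806 [-0.3  1.   6.6] [0.523  0.1732 0.2807]
0.2799 [-1.4  0.9  7. ] [0.523  0.1732 0.28  ]
0.2792 [-1.1 -0.3  7.6] [0.523  0.1732 0.2793]
0.2785 [-0.7  0.1  7.2] [0.523  0.1732 0.2786]
0.2778 [-0.9 -0.8  7.7] [0.523  0.1732 0.2779]
0.2771 [-2.8 -1.3 13.3] [0.523  0.1733 0.2779]
0.2764 [-4.9 -2.9 20.2] [0.523  0.1733 0.2779]
[-6.  -2.4 19.5] [0.52304662 0.17334886 0.2778737 ] 0.01765796643481511 54.9986869096756 16.725
```

View pics/c1.png

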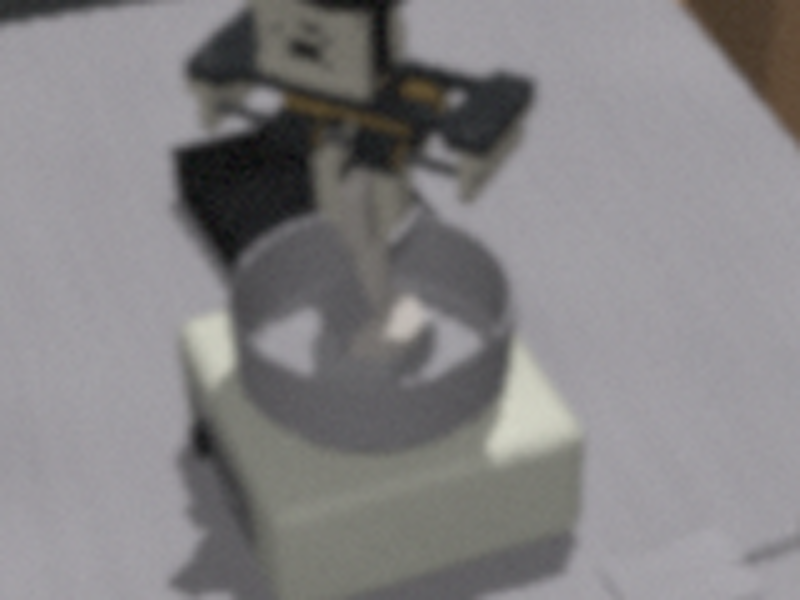

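The collar is down on the drive at about (390,340). The TCP stopped at z = 0.2779, where 0.278 was expected for home, after about 14 mm of spring travel. The force is stiff and steady at about 20 N, so I'm handing in while still gripping and pressing.

```bash
python3 -c "
from workcell import *
print(job_done())"
```

```text
the job is handed in; nothing more can be done
None
```

The beater is seated fully home in the drive, and I handed the job in while still gripping it and pressing with about 20 N, at about 17 s of the 40 s allowed.

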